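# Pin a folding table's hinge

## Task

The two halves of a folding table's hinge are held in a leaning wooden jig. Slide the loose half along the jig until it stops, so that its knuckle is in line with the other two, then take the long pin from the stand and push it down through all the knuckles until its head sits fully home on the top knuckle. Leave the short pin in its hole, and let go at the end.

Things in the scene. Friction and masses are not known exactly. Their poses are not given: they have to be found in the camera images.
- jig: fixed plywood jig, origin under its base on the table; z up, y roughly away from the robot. Base x -65 to +105, y -155 to +95, 12 mm thick. On it a 12 mm board, as wide as the base, leans 30 degrees from vertical towards the jig's -x (to the robot's left) and carries the hinge. Its upper edge is 4 mm (along the slope) below the top knuckle's top face; only the sliding leaf's tab stands higher.
- fixed_leaf: steel hinge half fixed to the jig. Origin: centre of the top knuckle's mouth, at its top face, 110 mm right above the jig's origin. z: up along the hinge axis (30 degrees off vertical), y = jig's y, x: square out of the board, whose face is at x = -14 mm. Round knuckles 24 mm wide, bore 13 mm: top one z 0 to -18, lower one -40 to -58 mm; the sliding leaf's fits in z -20 to -38.
- plunger (a joint): travel in m of a dark plunger 10 mm across in the bore of the lower knuckle: 0 at the start, its top then at z = -54 mm of fixed_leaf; grows, up to 0.022, as the pin drives it down over the pin's last 16 mm. Steady friction about 5 N; it stays where it is left.
- sliding_leaf (a joint): travel in m of the loose steel hinge half, which slides level along fixed_leaf's y: 0 = at its stop, knuckle in line with the other two; grows, up to 0.05, as it moves away to -y. Starts 0.02 to 0.045 away. Steady friction about 3 N; stays where it is left.
- tab_top (a point): centre of the top face of the tab at the sliding leaf's outer (-y) end; axes as fixed_leaf. The tab is a steel block 24 (x) x 12 (y) mm that rises 34 mm above the board's upper edge; the point is at x = 0, y = -79 mm minus the travel, z = +30 mm in fixed_leaf's frame. Push its outer face towards +y, or pinch it across y.
- stand: fixed wooden pin stand 130 (x) x 60 (y) x 35 mm, origin under its centre, z up. Two upright holes 12 mm wide, 30 mm deep, at x = -35 and +35 mm, y = 0; the pins stand in them with their tips 5 mm above the table; which pin is in which hole varies.
- long_pin: the long hinge pin, loose, standing head up in the stand at first: steel shank 10 mm across and 70 mm long, its lowest 6 mm tapering to 5 mm, and a black cylindrical head 16 mm across, 40 mm tall. Origin at the centre of its tip, z along the pin to the head. 50 to 100 g. In the stand its head spans 75 to 115 mm above the table.
- long_pin_shoulder (a point): underside of the long pin's head, on its axis, 70 mm from the tip; it seats on the top face of the top knuckle.
- short_pin: a shorter pin, not for this hinge: same head and thickness, but the shank is 45 mm long, so its head spans 50 to 90 mm above the table, in the other hole of the stand. Origin at its tip, z up.

How it is judged:
By the outcome, as a careful person would: the job done as asked, in the order asked, and still so for the second after the job is handed in, with the robot touching nothing.
It also fails if it takes over 48 s, if anything falls off the work surface, if the arm or the gripper's body presses on something with over 40 N, if the wrist force passes 120 N, or if a joint passes its speed limit or range.

## Robot

A 6-joint arm with a two-finger parallel gripper is mounted at the origin on the work surface. World frame = base frame: x ahead of the robot, y to its left, z up, the work surface at z = 0. Lengths are in mm, angles in rad, forces in N, time in s.
With the tool pointing down it reaches from about 350 to 975 mm from the base axis. Payload 7.1 kg.
Tool frame: the origin (TCP) lies midway between the tips of the shut fingers; the grasp point (between the pads) lies 19 mm behind it (ctrl.grasp_offset is the distance from the TCP to the grasp point, in mm); z points along the fingers, y is the line along which they close (so a half turn about z gives the same grasp; the last joint's range is limited). The gripper opens to 88 mm and grips with 3 to 60 N. Pads are 20 mm wide; open, the fingers measure 115 mm over their backs; the gripper's body (75 mm by 178 mm) begins 61 mm behind the grasp point.
Start: joints at [1.107, 0.423, 1.63, -0, 1.089, -0.019], TCP at [268.891, 564.183, 222.675] pointing down, gripper open.
Joint ranges: [-3, 3], [-0.9, 2.11], [0.09, 2.58], [-1.31, 4.45], [0.11, 2.69], [-2.54, 2.54]. Speed limits (rad/s): [2.39, 2.39, 3.01, 3.14, 3.14, 3.14].

## Interface

Orientations are given as a rotation vector (axis times angle).
In Python, from workcell import ctrl gives the robot as it stands. The module is installed in compiled form; this text tells all that it offers.
- The arm moves only by the tool servo_tool, never from a script. Its argument "rows" is a list of rows, each a list of 7 numbers: the turn, a rotation vector about the tool's x, y, z as a fraction of full scale, then the shift along the tool's x, y, z as a fraction of full scale, then the finger opening in mm, from 0 to 87.8. A call has 1 to 10 rows; each row is the pose to reach, as a shift and turn from the pose commanded when the call began, along the tool's axes at that moment; what a row does not reach only later rows make up. Full scale, the value 1, is 20 cm for a shift and 1.5 rad for a turn. A row lasts 1/8 s, in which the tool goes at most 62.5 mm and 10.7 degrees, less where a joint would pass 70% of its speed; a pose out of reach is approached as far as the arm can. A call with a number of a shift or a turn outside -1 to 1 is refused whole. A call with a gripper value outside its range is refused whole. The fingers move at their own pace and stop on an object; the grip force is fixed at half the most. Time passes only in rows, so rows that repeat a pose let the fingers close. It gives the time, the measured TCP pose, the force, the opening and the grip force at its end, in the units of the state.
- ctrl.get_obs(): the state, without advancing time (a new reading comes with each control period).
- ctrl.get_image(name): name is "scene" or "top" or "wrist"; returns (picture, depth): 420x560x3 uint8, red, green, blue; 420x560 float32, mm along the optical axis (not along the pixel's ray), 0 where there is no reading.
- ctrl.camera_info(name): a dict with "intrinsics" (3x3 intrinsics, pixels), "k1" (the pictures are not rectified: a ray, as slopes to the right and down, at radius r is drawn at 1 + k1 r^2 times it, then the intrinsics apply), "R" (3x3) and "t" (3): a world point X has camera coordinates R X + t. Camera axes: x right, y down, z forward; pixel columns grow to the right and rows downward; lengths in mm; the calibration is good to about 2 mm. A picture is of the moment at which its call begins: read the wrist's pose just before it. camera_info takes no time and is no camera call; for the wrist camera it gives the pose at the moment of the call.
- ctrl.close_job(): hands the job in; it is judged then, once.
The state is a dict: "t": time; "qpos": joint angles; "qvel": joint speeds; "joint_torque": joint torques, N m; "ee_pos": TCP position; "orientation": TCP orientation; "ft_force": force on the tool from outside, world axes, zero at the start; "moment": the same for the moment, N m; "width": finger opening in mm; "grasp_force": force on a finger pad.
Only numpy, scipy, OpenCV 4.12 (cv2) and the standard library are available. Lean on these libraries where they do the work, as an engineer would, in place of code of your own. Each camera call takes 0.05 s, during which the arm holds its last target. There are 200 camera calls.

## Working session

There is one attempt and no reset: what is moved stays moved. The work goes in short steps, Python scripts to look and compute and a tool call to move; the robot and the scene stay as the last step left them, time stands still between calls to the robot, and variables do not carry over. Pictures are saved under pics/ and viewed, at most 10 in all, crops included, and the job is handed in when it is done.

Besides the shell and the picture viewer there is one more tool, called after "Emit:" as name(argument=value, ...) on one line, values as JSON. servo_tool: Moves the arm, as the interface text tells. Its arguments: {"type":"object","properties":{"rows":{"type":"array","items":{"type":"array","items":{"type":"number"}}}},"required":["rows"]}

```bash
mkdir -p pics
cat > h.py <<'E'
import numpy as np, cv2
from workcell import ctrl
from scipy.spatial.transform import Rotation as Rn
def cloud(name):
    ci=ctrl.camera_info(name); im,d=ctrl.get_image(name)
    K=np.array(ci["intrinsics"],float);R=np.array(ci["R"]);t=np.array(ci["t"])
    v,u=np.mgrid[0:420,0:560].astype(float)
    xd=(u-K[0,2])/K[0,0]; yd=(v-K[1,2])/K[1,1]
    x,y=xd.copy(),yd.copy()
    for _ in range(10):
        s=1+ci["k1"]*(x*x+y*y); x=xd/s; y=yd/s
    P=np.stack([x*d,y*d,d],-1)
    W=(P-t)@R
    W[d<=0]=np.nan
    return im,d,W
def proj(name,X,ci=None):
    ci=ci or ctrl.camera_info(name); K=np.array(ci["intrinsics"],float)
    p=np.asarray(X)@np.array(ci["R"]).T+ci["t"]; a=p[...,:2]/p[...,2:]
    a=a*(1+ci["k1"]*(a**2).sum(-1,keepdims=True))
    return a*[K[0,0],K[1,1]]+[K[0,2],K[1,2]]
def save(n,im): cv2.imwrite("pics/"+n+".png",im[...,::-1])
E
python3 - <<'E'
from h import *
for n in ("scene","top"):
    im,d,W=cloud(n); save(n+"1",im); np.savez("/tmp/"+n,im=im,d=d,W=W)
    ci=ctrl.camera_info(n); print(n,-np.array(ci["R"]).T@ci["t"], (d>0).mean())
o=ctrl.get_obs(); print(o)
E
```

```text
scene [ 954.71173218 -249.54046013  811.60195976] 0.9958801020408163
top [ 349.44066473  -87.52605228 1086.64139017] 0.9959353741496598
{'t': 0.1, 'qpos': array([ 1.10700603e+00,  4.23764024e-01,  1.63058491e+00, -1.47249160e-05,
        1.08862451e+00, -1.90078444e-02]), 'qvel': array([-0.00119642, -0.00242061, -0.00233808,  0.001791  ,  0.00089268,
        0.0001993 ]), 'joint_torque': array([ 4.77979938e-05, -5.45614743e+01, -2.74320942e+01,  6.44714548e-02,
        1.89144997e-02, -1.00570790e-05]), 'ee_pos': array([268.675981  , 563.75291792, 221.99094997]), 'orientation': array([-6.92837166e-01, -3.06391616e+00,  2.11074738e-03]), 'ft_force': array([ 0.16041609, -0.07726012, -0.15008817]), 'moment': array([-0.00671231, -0.00995294,  0.00951368]), 'grasp_force': 0.0, 'width': 87.69219998968752}
```

Run:
```python
import cv2,numpy as np
a=cv2.imread("pics/scene1.png");b=cv2.imread("pics/top1.png")
cv2.imwrite("pics/a1.png",a);cv2.imwrite("pics/both.png",cv2.resize(np.vstack([a,b]),(560,840))[:,:])
```

```text
(no output)
```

View pics/top1.png

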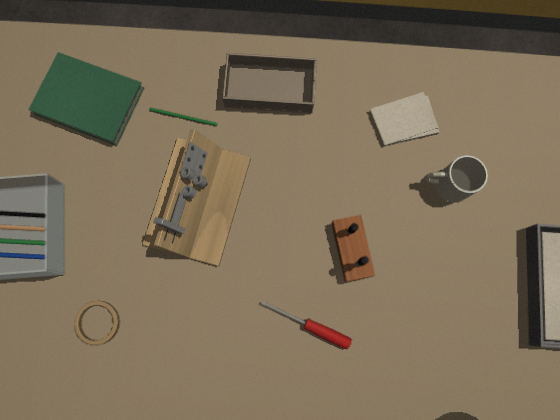

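View pics/scene1.png

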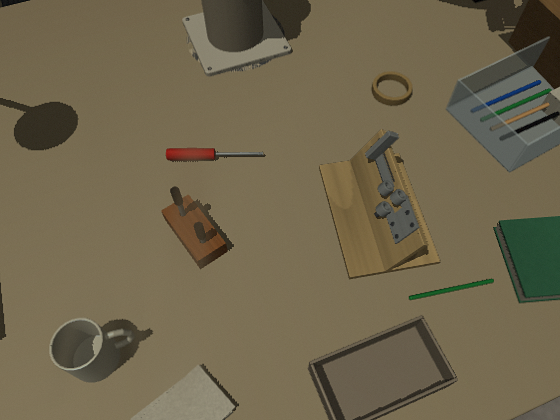

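The top view shows the jig around (200,200), its tab at (170,227) and the stand at (353,248), with pin heads at (353,229) and (363,261). I'll fit both models to the depth clouds.

```bash
cat > fit.py <<'E'
from h import *
from scipy.optimize import least_squares
s,c=.5,np.sqrt(.75)
RF=np.array([[c,0,-s],[0,1,0],[s,0,c]])  # columns: x_h,y,z_h in jig
oF=np.array([0,0,110.])
def box(P,lo,hi):
    m=(np.array(lo)+hi)/2; h=(np.array(hi)-lo)/2; q=abs(P-m)-h
    return np.linalg.norm(np.maximum(q,0),axis=1)+np.minimum(q.max(1),0)
def cyl(P,cx,cy,r,z0,z1):
    q=np.stack([np.hypot(P[:,0]-cx,P[:,1]-cy)-r,abs(P[:,2]-(z0+z1)/2)-(z1-z0)/2],1)
    return np.linalg.norm(np.maximum(q,0),axis=1)+np.minimum(q.max(1),0)
def loc(P,p): 
    a=p[2]; R=np.array([[np.cos(a),-np.sin(a),0],[np.sin(a),np.cos(a),0],[0,0,1]])
    return (P-[p[0],p[1],p[3]])@R
def jig(P,p):
    J=loc(P,p); H=(J-oF)@RF; tr=p[4]
    return np.min([box(J,[-65,-155,0],[105,95,12]),box(H,[-26,-155,-112],[-14,95,-4]),
      cyl(H,0,0,12,-18,0),cyl(H,0,0,12,-58,-40),cyl(H,0,-tr,12,-38,-20),
      box(H,[-12,-85-tr,-4],[12,-73-tr,30])],axis=0)
def stand(P,p):
    J=loc(P,p); f=p[4] # f: +1 long at +35
    return np.min([box(J,[-65,-30,0],[65,30,35]),cyl(J,35*f,0,8,75,115),cyl(J,-35*f,0,8,50,90)],axis=0)
def fit(f,P,p0,free):
    p0=np.array(p0,float); 
    def g(x): q=p0.copy(); q[free]=x; return f(P,q)
    r=least_squares(g,p0[free],loss="cauchy",f_scale=1.5,x_scale=np.array([10,10,.1,3,10])[free],diff_step=1e-5)
    q=p0.copy(); q[free]=r.x; return q,r.cost,np.median(abs(g(r.x)))
def F_world(p):
    a=p[2]; R=np.array([[np.cos(a),-np.sin(a),0],[np.sin(a),np.cos(a),0],[0,0,1]])
    return R@RF, R@oF+[p[0],p[1],p[3]]
E
python3 - <<'E'
from fit import *
ds={n:np.load(f"/tmp/{n}.npz") for n in("scene","top")}
W=ds["top"]["W"]
for u,v in[(200,240),(195,185),(353,229),(363,261),(353,248),(300,200),(170,225),(200,181)]: print((u,v),W[v,u].round(1))
cj=W[200,200][:2]; cs=W[246,354][:2]
res={}
for use in(["scene"],["top"],["scene","top"]):
    P=np.vstack([ds[n]["W"].reshape(-1,3) for n in use]); P=P[np.isfinite(P).all(1)]; P=P[P[:,2]>6]
    Pj=P[np.hypot(*(P[:,:2]-cj).T)<190]; Ps=P[np.hypot(*(P[:,:2]-cs).T)<90]
    best=min((fit(jig,Pj,[*(cj),y,0,t],[0,1,2,3,4]) for y in(-1.9,-1.6,-1.3) for t in(20,40)),key=lambda r:r[1])
    print(use,"jig",best[0].round(3),best[1:],len(Pj))
    for f in(1,-1):
        b=min((fit(stand,Ps,[*cs,y,0,f],[0,1,2,3]) for y in(-.2,.2,1.2,1.9)),key=lambda r:r[1])
        print("  stand",b[0].round(3),b[1:],len(Ps))
    R,o=F_world(best[0]); print("F",o.round(1),"axis",R[:,2].round(3))
E
```

```text
(200, 240) [496.1  72.4   9.7]
(195, 185) [604.6  87.3  55. ]
(353, 229) [ 527.9 -239.7   90.2]
(363, 261) [ 463.2 -257.8  111.8]
(353, 248) [ 498.  -249.8   33.7]
(300, 200) [ 599.6 -135.4    2.9]
(170, 225) [505.8 116.1 122.1]
(200, 181) [607.8  73.9  78.8]
['scene'] jig [ 618.258  101.656   -1.771    1.137 -567.039] (np.float64(10642.443090869921), np.float64(0.991065598716844)) 10929
  stand [ 500.982 -250.152    3.406    1.159    1.   ] (np.float64(1270.3772258454535), np.float64(0.6755221552879718)) 2503
  stand [ 5.00982e+02 -2.50152e+02  2.64000e-01  1.15900e+00 -1.00000e+00] (np.float64(1270.3772257997255), np.float64(0.6755189293804449)) 2503
F [618.3 101.7 111.1] axis [0.1   0.49  0.866]
['top'] jig [ 6.17260e+02  1.00423e+02 -1.77500e+00  4.61000e-01 -5.78823e+02] (np.float64(10049.567896646591), np.float64(1.3189687209762528)) 9099
  stand [ 5.00447e+02 -2.51306e+02  2.65000e-01  3.91000e-01  1.00000e+00] (np.float64(1877.9257012396163), np.float64(1.207486720313744)) 1948
  stand [ 5.00453e+02 -2.51342e+02  2.65000e-01  3.93000e-01 -1.00000e+00] (np.float64(1428.1517790004268), np.float64(1.0738783433187784)) 1948
F [617.3 100.4 110.5] axis [0.102 0.49  0.866]
['scene', 'top'] jig [ 618.042  101.149   -1.772    0.884 -567.052] (np.float64(21123.600016535027), np.float64(1.174221731207858)) 20028
  stand [ 501.015 -250.648    3.407    0.885    1.   ] (np.float64(2824.5105802153607), np.float64(0.8674501344426631)) 4451
  stand [ 5.01015e+02 -2.50648e+02  2.65000e-01  8.85000e-01 -1.00000e+00] (np.float64(2824.5105801724335), np.float64(0.8674505496286002)) 4451
F [618.  101.1 110.9] axis [0.1   0.49  0.866]
```

Run:
```python
from fit import *
ds={n:np.load(f"/tmp/{n}.npz") for n in("scene","top")}
P0=np.array([618,101.1])
vis=[]
for use in(["scene"],["top"],["scene","top"]):
    P=np.vstack([ds[n]["W"].reshape(-1,3) for n in use]); P=P[np.isfinite(P).all(1)]; P=P[P[:,2]>6]
    Pj=P[np.hypot(*(P[:,:2]-[590,90]).T)<190]
    def cost(t):
        d=abs(jig(Pj,[618,101.1,-1.772,.9,t])); return np.log1p((d/1.5)**2).sum()
    ts=np.arange(10,50,.5); t0=ts[np.argmin([cost(t) for t in ts])]
    b=fit(jig,Pj,[618,101.1,-1.772,.9,t0],[0,1,2,3,4]); print(use,t0,b[0].round(3),b[1:])
p=b[0]; R,o=F_world(p); print("F",o,"tab",(R@[0,-79-p[4],30]+o).round(1)); np.save("/tmp/p.npy",p)
ims=[]
for n,c in(("top",(195,195)),("scene",(385,200))):
    im=ds[n]["im"].copy(); S=4
    q0=np.array(c)-[50,65]
    cr=cv2.resize(im[q0[1]:q0[1]+130,q0[0]:q0[0]+100],None,fx=S,fy=S)
    th=np.linspace(0,2*np.pi,40)
    for H in ([np.c_[12*np.cos(th),12*np.sin(th),0*th],np.c_[12*np.cos(th),12*np.sin(th),0*th-40],np.c_[12*np.cos(th),12*np.sin(th)-p[4],0*th-20],
       np.array([[-12,-85-p[4],30],[12,-85-p[4],30],[12,-73-p[4],30],[-12,-73-p[4],30],[-12,-85-p[4],30]]),np.array([[-14,-155,-4],[-14,95,-4]])]):
        q=(proj(n,H@R.T+o)-q0+.5)*S; cv2.polylines(cr,[q.round().astype(int).reshape(-1,1,2)],False,(255,0,0),1)
    ims.append(cr)
save("ov1",np.hstack(ims))
```

```text
['scene'] 32.0 [618.348 101.654  -1.771   1.109  32.154] (np.float64(8850.610766798667), np.float64(0.9303169747037003))
['top'] 32.5 [ 6.17493e+02  1.00395e+02 -1.77500e+00  4.43000e-01  3.20630e+01] (np.float64(8794.767121122895), np.float64(1.261192158290961))
['scene', 'top'] 32.0 [618.143 101.149  -1.772   0.861  32.163] (np.float64(18088.81015176465), np.float64(1.1070789496619362))
F [618.14267659 101.14921513 110.86077374] tab [512.2 138.1 136.8]
```

View pics/ov1.png

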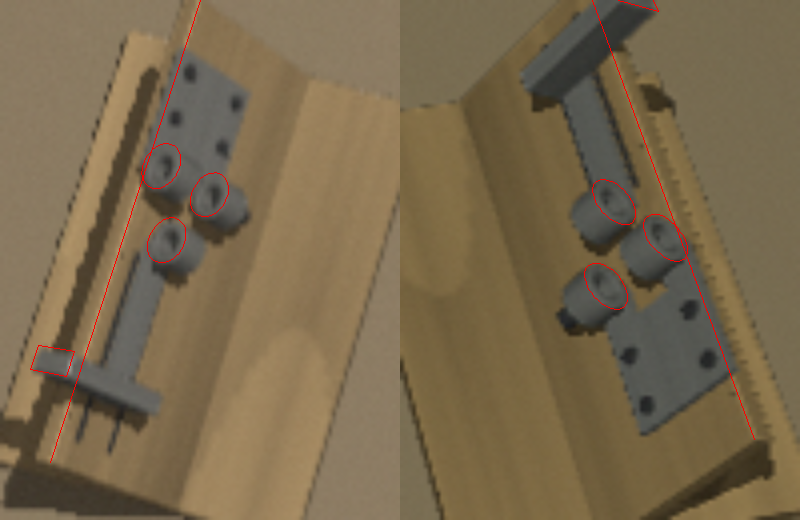

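The overlay matches the knuckles within about 2 px. The travel is about 32 mm and the tab top is at roughly (512,138,137). I'll keep tool y along the hinge y throughout.

```bash
cat >> h.py <<'E'
def Rtool(yaw,tilt=0):
    y=np.array([np.cos(yaw),np.sin(yaw),0]); z=np.array([0,0,-1.]); x=np.cross(y,z)
    return np.stack([x,y,z],1)@Rn.from_rotvec([0,tilt,0]).as_matrix()
def plan(pos,R,fr=(1,)):
    o=ctrl.get_obs(); Rc=Rn.from_rotvec(o["orientation"]).as_matrix()
    dp=Rc.T@(np.array(pos)-o["ee_pos"])/200; dr=Rn.from_matrix(Rc.T@R).as_rotvec()/1.5
    for f in fr: print(f,(dr*f).round(4),(dp*f).round(4),"max",abs(dp).max().round(2))
    print("t",o["t"],o["ee_pos"].round(1),o["ft_force"].round(1),o["width"].round(1))
E
python3 - <<'E'
from h import *
plan([512,138,215],Rtool(-.201),(1,.4))
E
```

```text
1 [-8.000e-04  6.000e-04  8.847e-01] [-2.0142 -1.3981  0.0369] max 2.01
0.4 [-3.000e-04  2.000e-04  3.539e-01] [-0.8057 -0.5593  0.0147] max 2.01Traceback (most recent call last):
  File "<stdin>", line 2, in <module>
  File "h.py", line 29, in plan
    print("t",o["t"],o["ee_pos"].round(1),o["ft_force"].round(1),o["width"].round(1))
                                                                 ^^^^^^^^^^^^^^^^
AttributeError: 'float' object has no attribute 'round'
```

Emit:
servo_tool(rows=[[0,0,0.1,-0.23,-0.16,0,40],[0,0,0.2,-0.46,-0.32,0,40],[0,0,0.3,-0.7,-0.49,0,40],[0,0,0.4,-0.95,-0.66,0.01,40]])

```text
t: 0.6
ee_pos: [384.1, 361.7, 220.6]
orientation: [1.573, 2.719, 0.0]
ft_force: [0.6, -0.2, -0.5]
width: 51.1
grasp_force: 0.0
```

```bash
sed -i 's/,o\["width"\].round(1))/,round(o["width"],1),round(o["grasp_force"],1))/' h.py
python3 - <<'E'
from h import *
plan([512,138,215],Rtool(-.201),(1,.5))
E
```

```text
1 [0.     0.     0.4818] [-1.2884 -0.003   0.0279] max 1.29
0.5 [0.     0.     0.2409] [-0.6442 -0.0015  0.014 ] max 1.29
t 0.6 [384.1 361.7 220.6] [ 0.6 -0.2 -0.5] 51.1 0.0
```

Emit:
servo_tool(rows=[[0,0,0.12,-0.3,0,0,40],[0,0,0.24,-0.58,0,0,40],[0,0,0.36,-0.86,0,0.02,40],[0,0,0.48,-1,0,0.03,40]])

```text
t: 1.1
ee_pos: [484.8, 187.9, 214.4]
orientation: [2.434, 1.986, -0.001]
ft_force: [0.2, 1.6, 0.5]
width: 39.9
grasp_force: 0.0
```

Run:
```python
from h import *
plan([512,138,215],Rtool(-.201),(1,))
```

```text
1 [-0.0002  0.0003 -0.0008] [-0.2169  0.1834 -0.0031] max 0.22
t 1.1 [484.8 187.9 214.4] [0.2 1.6 0.5] 39.9 0.0
```

Emit:
servo_tool(rows=[[0,0,0,-0.22,0.18,0,40],[0,0,0,-0.22,0.18,0,40],[0,0,0,-0.22,0.18,0,40]])

```text
t: 1.48
ee_pos: [510.4, 140.3, 214.4]
orientation: [-2.426, -1.994, 0.001]
ft_force: [-0.1, -0.3, 0.4]
width: 40.0
grasp_force: 0.0
```

Run:
```python
from fit import *
im,d,W=cloud("wrist"); ci=ctrl.camera_info("wrist"); p=np.load("/tmp/p.npy")
print("cam",-np.array(ci["R"]).T@ci["t"],np.array(ci["R"])[2])
P=W.reshape(-1,3); P=P[np.isfinite(P).all(1)]
tip=ctrl.get_obs()["ee_pos"]
P=P[(P[:,2]>6)&(P[:,2]<150)&(np.hypot(*(P[:,:2]-[590,90]).T)<190)]
try:
    b=fit(jig,P,p,[0,1,2,3,4]); print(b[0].round(3),b[1:],len(P)); np.save("/tmp/pw.npy",b[0]); p=b[0]
except Exception as e: print(e)
R,o=F_world(p); th=np.linspace(0,2*np.pi,40); im=im.copy()
for H in ([np.c_[12*np.cos(th),12*np.sin(th),0*th],np.c_[12*np.cos(th),12*np.sin(th),0*th-40],np.c_[12*np.cos(th),12*np.sin(th)-p[4],0*th-20],
       np.array([[-12,-85-p[4],30],[12,-85-p[4],30],[12,-73-p[4],30],[-12,-73-p[4],30],[-12,-85-p[4],30]]),np.array([[-14,-155,-4],[-14,95,-4]])]):
    q=proj("wrist",H@R.T+o); cv2.polylines(im,[q.round().astype(int).reshape(-1,1,2)],False,(255,0,0),1)
save("w1",im)
print("F",o.round(1),"tab",(R@[0,-79-p[4],30]+o).round(1))
plan(R@[0,-79-p[4],5]+o+[0,0,100],Rtool(p[2]+np.pi/2))
```

```text
cam [523.44130016 206.5853668  376.81153912] [-0.0484554  -0.24417103 -0.96852082]
[ 6.18144e+02  1.00550e+02 -1.77200e+00  3.34000e-01  3.21380e+01] (np.float64(19816.632676637066), np.float64(0.5028170583610851)) 35632
F [618.1 100.5 110.3] tab [512.2 137.4 136.3]
1 [-0.0005  0.      0.005 ] [-0.077   0.0126 -0.0011] max 0.08
t 1.525 [510.2 140.8 214.4] [-1.   0.7  0.8] 39.9 0.0
```

View pics/w1.png

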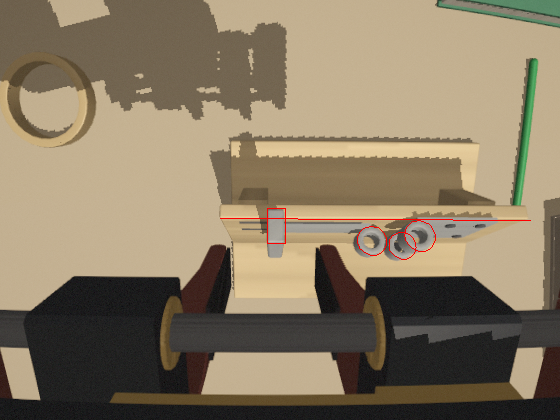

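The wrist view agrees with the fit: the tab is at (276,225) and the top knuckle at (420,237). Next I lower the fingers around the tab and pinch it.

Run:
```python
from fit import *
p=np.load("/tmp/pw.npy");R,o=F_world(p)
t=R@[0,-79-p[4],10]+o; t[2]=107; print(t)
plan(t,Rtool(p[2]+np.pi/2))
```

```text
[510.24394191 127.64323532 107.        ]
1 [-0.0005  0.      0.005 ] [-0.0645  0.0131  0.5372] max 0.54
t 1.525 [510.2 140.8 214.4] [-1.   0.7  0.8] 39.9 0.0
```

Emit:
servo_tool(rows=[[0,0,0.004,-0.065,0.013,0.2,40],[0,0,0.004,-0.065,0.013,0.4,40],[0,0,0.004,-0.065,0.013,0.535,40],[0,0,0.004,-0.065,0.013,0.535,40],[0,0,0.004,-0.065,0.013,0.535,5],[0,0,0.004,-0.065,0.013,0.535,5],[0,0,0.004,-0.065,0.013,0.535,5],[0,0,0.004,-0.065,0.013,0.535,5]])

```text
t: 2.52
ee_pos: [511.1, 127.2, 108.6]
orientation: [2.432, 1.988, 0.001]
ft_force: [-3.5, 1.6, 7.1]
width: 11.9
grasp_force: 30.0
```

Run:
```python
from fit import *
p=np.load("/tmp/pw.npy");R,o=F_world(p)
t=R@[0,-79,10]+o; t[2]=107; print(R.T@(ctrl.get_obs()["ee_pos"]-o))
plan(t,Rtool(p[2]+np.pi/2))
```

```text
[  -4.97997612 -110.22095474    0.82428076]
1 [ 0.0004 -0.0004  0.0007] [0.0012 0.1561 0.0079] max 0.16
t 2.525 [511.1 127.2 108.6] [-3.5  1.6  7.1] 11.9 30.0
```

Emit:
servo_tool(rows=[[0,0,0,0,0.03,0,5],[0,0,0,0,0.06,0,5],[0,0,0,0,0.09,0,5],[0,0,0,0,0.115,0,5],[0,0,0,0,0.13,0,5],[0,0,0,0,0.14,0,5],[0,0,0,0,0.145,0,5],[0,0,0,0,0.145,0,5]])

```text
t: 3.52
ee_pos: [539.7, 121.5, 108.6]
orientation: [2.432, 1.988, 0.002]
ft_force: [-1.0, 0.8, 5.0]
width: 12.1
grasp_force: 30.0
```

```bash
cat > st.py <<'E'
from fit import *
p=np.load("/tmp/pw.npy");R,o=F_world(p); s=ctrl.get_obs()
print("H",(R.T@(s["ee_pos"]-o)).round(2),"Fh",(R.T@s["ft_force"]).round(1),s["t"],round(s["width"],1),round(s["grasp_force"],1))
E
python3 st.py
```

```text
H [ -5.06 -81.     0.88] Fh [ 2.  -1.2  4.7] 3.525 12.1 30.0
```

Emit:
servo_tool(rows=[[0,0,0,0,0.005,0,5],[0,0,0,0,0.01,0,5],[0,0,0,0,0.014,0,5],[0,0,0,0,0.014,0,5]])

```text
t: 4.03
ee_pos: [540.9, 121.2, 108.6]
orientation: [-2.431, -1.987, 0.002]
ft_force: [-8.1, 4.0, 10.2]
width: 11.9
grasp_force: 30.0
```

```bash
python3 st.py
```

```text
H [ -5.04 -79.81   0.86] Fh [ 3.  -8.7 10. ] 4.025 11.9 30.0
```

Emit:
servo_tool(rows=[[0,0,0,0,0.007,0,5],[0,0,0,0,0.014,0,5],[0,0,0,0,0.02,0,5],[0,0,0,0,0.02,0,5]])

```text
t: 4.53
ee_pos: [540.9, 121.1, 108.4]
orientation: [-2.427, -1.983, 0.01]
ft_force: [-22.0, 9.6, 22.3]
width: 11.8
grasp_force: 30.1
```

```bash
python3 st.py
```

```text
H [ -5.04 -79.83   0.69] Fh [  6.8 -23.5  21.8] 4.525 11.8 30.1
```

Stop reached (23 N reaction with no further motion). Now I unload, open and rise.

Emit:
servo_tool(rows=[[0,0,0,0,-0.02,0,5],[0,0,0,0,-0.02,0,35],[0,0,0,0,-0.02,0,40],[0,0,0,0,-0.02,0,40],[0,0,0,0,-0.02,-0.3,40],[0,0,0,0,-0.02,-0.6,40],[0,0,0,0,-0.02,-0.7,40],[0,0,0,0,-0.02,-0.7,40]])

```text
t: 5.52
ee_pos: [543.2, 120.7, 249.3]
orientation: [2.431, 1.987, 0.005]
ft_force: [0.1, -0.2, -0.7]
width: 40.0
grasp_force: 0.0
```

Run:
```python
from fit import *
im,d,W=cloud("wrist"); p=np.load("/tmp/pw.npy"); p[4]=0
save("w2",im)
P=W.reshape(-1,3); P=P[np.isfinite(P).all(1)]
P=P[(P[:,2]>6)&(P[:,2]<150)&(np.hypot(*(P[:,:2]-[590,90]).T)<190)]
b=fit(jig,P,p,[0,1,2,3,4]); print(b[0].round(3),b[1:],len(P)); np.save("/tmp/pw2.npy",b[0])
print(F_world(b[0])[1])
# long pin: from earlier stand fit
a=.265; S=np.array([500.9,-250.5]); L=S-35*np.array([np.cos(a),np.sin(a)]); print(L)
plan([*L,230],Rtool(-.201),(1,.45,.5))
```

```text
[ 6.18392e+02  1.00690e+02 -1.77100e+00  2.98000e-01  6.23000e-01] (np.float64(17386.936403365085), np.float64(0.5064183712569728)) 32942
[618.39223804 100.69024624 110.29822471]
[ 467.12176247 -259.66682439]
1 [ 0.0004 -0.0002  0.0005] [-1.9374  0.0103  0.0876] max 1.94
0.45 [ 0.0002 -0.0001  0.0002] [-0.8719  0.0047  0.0394] max 1.94
0.5 [ 0.0002 -0.0001  0.0002] [-0.9687  0.0052  0.0438] max 1.94
t 5.575 [542.2 120.5 247.6] [-0.4  0.4  0.5] 40.2 0.0
```

Emit:
servo_tool(rows=[[0,0,0,-0.25,0,0.01,40],[0,0,0,-0.55,0,0.02,40],[0,0,0,-0.8,0,0.03,40],[0,0,0,-1,0,0.04,40]])

```text
t: 6.08
ee_pos: [500.6, -77.0, 237.5]
orientation: [-2.431, -1.986, 0.004]
ft_force: [0.3, 0.6, 0.5]
width: 40.2
grasp_force: 0.0
```

Emit:
servo_tool(rows=[[0,0,0,-0.3,0.01,0.02,40],[0,0,0,-0.6,0.01,0.04,40],[0,0,0,-0.85,0.01,0.05,40],[0,0,0,-0.9,0.01,0.05,40],[0,0,0,-0.9,0.01,0.05,40],[0,0,0,-0.9,0.01,0.05,40]])

```text
t: 6.82
ee_pos: [468.5, -250.9, 229.0]
orientation: [-2.43, -1.989, 0.0]
ft_force: [0.1, -0.3, 0.4]
width: 39.8
grasp_force: 0.0
```

Run:
```python
from fit import *
im,d,W=cloud("wrist"); save("w3",im)
P=W.reshape(-1,3); P=P[np.isfinite(P).all(1)]
P=P[(P[:,2]>6)&(P[:,2]<125)&(np.hypot(*(P[:,:2]-[500,-250]).T)<90)]
b=fit(stand,P,[500.9,-250.5,.265,.5,-1],[0,1,2,3]); print(b[0].round(3),b[1:],len(P))
q=b[0]; L=q[:2]-35*np.array([np.cos(q[2]),np.sin(q[2])]); print("long",L)
H=P[(P[:,2]>100)&(np.hypot(*(P[:,:2]-L).T)<20)]; print("head",H.min(0),H.max(0),len(H))
T=H[H[:,2]>112]; print("top face",T.mean(0),(T.min(0)+T.max(0))/2, len(T))
plan([*L,75+28-19],Rtool(-.201))
```

```text
[ 5.00976e+02 -2.51093e+02  2.62000e-01  2.75000e-01 -1.00000e+00] (np.float64(1892.409366220702), np.float64(0.4409912353556642)) 8290
long [ 467.17175311 -260.1653807 ]
head [ 459.50329593 -267.48908342  100.4565945 ] [ 474.86479505 -252.209033    117.38221222] 373
top face [ 467.20017804 -259.51110865  115.00136093] [ 467.13381297 -259.95205666  114.72048571] 309
1 [-0.0005 -0.0003  0.0017] [-0.0474  0.0024  0.7264] max 0.73
t 6.875 [ 468.7 -250.9  229.3] [-0.3  0.6  0.7] 39.8 0.0
```

View pics/w3.png

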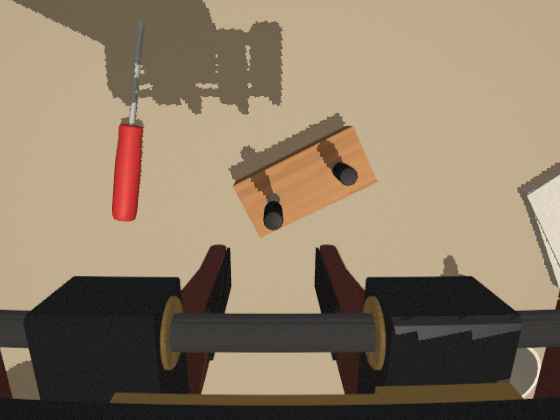

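The long pin's head is at (273,220), left, and the short pin's at (345,174). Measured positions match the expected heights, so I descend and grip.

Emit:
servo_tool(rows=[[0,0,0,-0.046,0.002,0.2,40],[0,0,0,-0.046,0.002,0.4,40],[0,0,0,-0.046,0.002,0.6,40],[0,0,0,-0.046,0.002,0.73,40],[0,0,0,-0.046,0.002,0.73,40],[0,0,0,-0.046,0.002,0.73,5],[0,0,0,-0.046,0.002,0.73,5],[0,0,0,-0.046,0.002,0.73,5],[0,0,0,-0.046,0.002,0.73,5]])

```text
t: 8.0
ee_pos: [467.9, -261.7, 84.7]
orientation: [2.431, 1.987, 0.001]
ft_force: [0.1, 0.2, 4.7]
width: 15.7
grasp_force: 30.0
```

Emit:
servo_tool(rows=[[0,0,0,0,0,-0.05,5],[0,0,0,0,0,-0.15,5],[0,0,0,0,0,-0.4,5],[0,0,0,0,0,-0.7,5],[0,0,0,0,0,-1,5],[0,0,0,0,0,-1,5],[0,0,0,0,0,-1,5]])

```text
t: 8.88
ee_pos: [466.4, -261.0, 283.3]
orientation: [-2.432, -1.988, 0.0]
ft_force: [0.2, 0.9, -1.5]
width: 15.5
grasp_force: 30.0
```

Run:
```python
from fit import *
im,d,W=cloud("wrist"); save("w4",im)
s=ctrl.get_obs(); T=Rn.from_rotvec(s["orientation"]).as_matrix()
P=W.reshape(-1,3); P=P[np.isfinite(P).all(1)]; Q=(P-s["ee_pos"])@T
Q=Q[(abs(Q[:,0])<15)&(abs(Q[:,1])<15)&(Q[:,2]>0)&(Q[:,2]<100)]
for a in range(0,90,6):
    k=Q[(Q[:,2]>=a)&(Q[:,2]<a+6)]
    if len(k)>3: print(a,len(k),k.min(0).round(1),k.max(0).round(1))
p=np.load("/tmp/pw2.npy");R,o=F_world(p); tip=o+R@[0,0,50]
# pin shoulder in tool approx z=+8 from TCP, tip +78
print(F_world(p)); plan(o+R@[0,0,78+40],Rtool(p[2]+np.pi/2,-np.pi/6),(1,.34,.5))
```

```text
0 131 [ 2.2 -7.   0.1] [9.3 8.1 6. ]
6 22 [ 4.  -6.5  6. ] [9.1 7.7 7.6]
12 14 [ 4.6 -2.7 15.2] [ 6.2  3.5 17.9]
18 53 [ 3.3 -3.9 18. ] [ 6.2  4.7 23.8]
24 61 [ 1.2 -4.5 24.3] [ 6.3  5.3 30. ]
30 55 [ 2.6 -4.1 30.2] [ 6.2  4.9 36. ]
36 51 [ 1.8 -4.3 36. ] [ 6.3  5.1 41.8]
42 46 [ 1.7 -4.4 42.4] [ 6.3  5.2 48. ]
48 39 [ 0.9 -4.5 48. ] [ 6.3  5.3 53.9]
54 43 [ 1.5 -4.6 54. ] [ 6.1  4.8 59.9]
60 36 [ 1.4 -4.7 60.1] [ 6.   4.9 65.8]
66 28 [ 2.  -4.2 66.5] [ 6.1  5.  71.8]
72 7 [ 1.2 -3.6 72.1] [ 5.5  5.1 73.3]
(array([[-0.17231945,  0.98000409,  0.09948868],
       [-0.84870843, -0.19897737,  0.49000204],
       [ 0.5       ,  0.        ,  0.8660254 ]]), array([618.39223804, 100.69024624, 110.29822471]))
1 [-0.0016 -0.3496  0.0006] [2.2172 0.3883 0.3502] max 2.22
0.34 [-0.0005 -0.1189  0.0002] [0.7538 0.132  0.1191] max 2.22
0.5 [-0.0008 -0.1748  0.0003] [1.1086 0.1942 0.1751] max 2.22
t 8.925 [ 466.1 -260.7  282.4] [ 0.1 -1.2 -1. ] 15.8 30.0
```

View pics/w4.png

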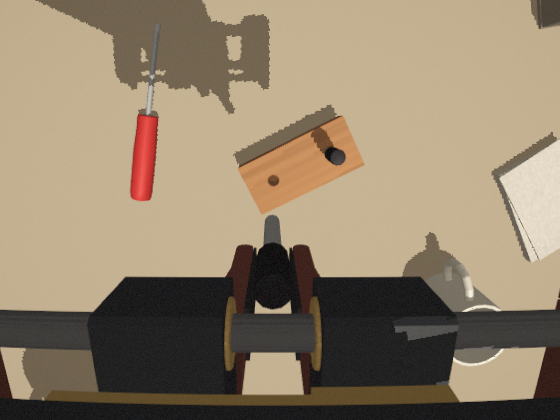

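The pin is held straight, about 1.2 mm off the TCP in tool x, with its tip about 79.5 mm ahead of it. The short pin is still in its hole at (335,156).

Emit:
servo_tool(rows=[[0,0,0,0.15,0.03,0,5],[0,0,0,0.4,0.08,0,5],[0,0,0,0.65,0.12,0,5],[0,0,0,0.9,0.16,0,5],[0,0,0,1,0.18,0,5]])

```text
t: 9.55
ee_pos: [541.6, -70.2, 281.5]
orientation: [-2.427, -1.99, 0.004]
ft_force: [-0.6, -0.6, -0.7]
width: 15.5
grasp_force: 30.0
```

```bash
cat > pl.py <<'E'
from fit import *
import sys
p=np.load("/tmp/pw2.npy");R,o=F_world(p)
x,y,z=map(float,sys.argv[1:4])
plan(o+R@[x,y,z],Rtool(p[2]+np.pi/2,-np.pi/6),(1,.5))
s=ctrl.get_obs(); print("H",(R.T@(s["ee_pos"]-o)).round(2),"Fh",(R.T@s["ft_force"]).round(1))
E
python3 pl.py 1.2 -.6 119
```

```text
1 [-0.0022 -0.349   0.0025] [1.2055 0.2081 0.3368] max 1.21
0.5 [-0.0011 -0.1745  0.0012] [0.6028 0.104  0.1684] max 1.21
t 9.55 [541.6 -70.2 281.5] [-0.6 -0.6 -0.7] 15.5 30.0
H [243.87 -41.29  56.9 ] Fh [ 0.3 -0.5 -0.9]
```

Emit:
servo_tool(rows=[[0,-0.07,0,0.25,0.04,0,5],[0,-0.14,0,0.5,0.09,0,5],[0,-0.21,0,0.75,0.13,0,5],[0,-0.28,0,0.95,0.18,0,5],[-0.001,-0.349,0.001,1,0.2,0,5],[-0.002,-0.349,0.002,1,0.208,0,5]])

```text
t: 10.3
ee_pos: [622.2, 116.6, 280.4]
orientation: [2.13, 1.743, -0.574]
ft_force: [-0.0, 0.3, -0.3]
width: 15.3
grasp_force: 30.0
```

```bash
python3 pl.py 1.2 -.6 125
```

```text
1 [-0.0001  0.0016  0.0009] [ 0.3488 -0.0052  0.1518] max 0.35
0.5 [-0.0001  0.0008  0.0004] [ 0.1744 -0.0026  0.0759] max 0.35
t 10.3 [622.2 116.6 280.4] [-0.   0.3 -0.3] 15.3 30.0
H [ 70.88   0.54 155.53] Fh [-0.4 -0.1 -0.1]
```

Emit:
servo_tool(rows=[[0,0.001,0,0.15,-0.005,0.05,5],[0,0.001,0,0.349,-0.005,0.15,5],[0,0.001,0,0.349,-0.005,0.15,5],[0,0.001,0,0.349,-0.005,0.15,5]])

```text
t: 10.8
ee_pos: [631.1, 158.4, 223.6]
orientation: [2.136, 1.738, -0.567]
ft_force: [0.5, 0.1, -0.9]
width: 15.2
grasp_force: 30.0
```

Run:
```python
from fit import *
im,d,W=cloud("wrist"); save("w5",im[:, :])
s=ctrl.get_obs(); T=Rn.from_rotvec(s["orientation"]).as_matrix()
p=np.load("/tmp/pw2.npy");p[4]=0
P=W.reshape(-1,3); P=P[np.isfinite(P).all(1)]; Q=(P-s["ee_pos"])@T
held=(abs(Q[:,0])<15)&(abs(Q[:,1])<15)&(Q[:,2]<82)
J=P[~held&(P[:,2]>6)&(P[:,2]<145)&(Q[:,2]>75)&(np.hypot(*(P[:,:2]-[590,90]).T)<190)]
b=fit(jig,J,p,[0,1,2,3,4]); print(b[0].round(3),b[1:],len(J)); np.save("/tmp/pw3.npy",b[0])
# pin axis: cylinder r5 in tool frame
S=Q[held&(Q[:,2]>16)&(Q[:,2]<72)]
from scipy.optimize import least_squares
g=lambda v:np.hypot(S[:,0]-v[0]-v[2]*S[:,2],S[:,1]-v[1]-v[3]*S[:,2])-5
v=least_squares(g,[1,0,0,0],loss="soft_l1").x; print("pin",v.round(4),len(S),"zmax",S[:,2].max())
for f in ("/tmp/pw2.npy","/tmp/pw3.npy"):
    R,o=F_world(np.load(f)); H=lambda z:R.T@(s["ee_pos"]+T@[v[0]+v[2]*z,v[1]+v[3]*z,z]-o)
    print(f,"shoulder",H(9.5).round(2),"tip",H(79.5).round(2),"TCP",(R.T@(s["ee_pos"]-o)).round(2))
```

```text
[ 6.18747e+02  1.00911e+02 -1.76900e+00  1.79000e-01  1.58100e+00] (np.float64(25471.845752163095), np.float64(0.4944410286636032)) 36890
pin [ 1.101e+00 -2.222e-01  5.000e-04 -6.300e-03] 419 zmax 71.90360139667663
/tmp/pw2.npy shoulder [  4.45   1.03 118.78] tip [ 4.24  0.77 48.78] TCP [  5.58   1.28 128.28]
/tmp/pw3.npy shoulder [  4.76   0.87 118.74] tip [ 4.55  0.52 48.74] TCP [  5.89   1.13 128.24]
```

View pics/w5.png

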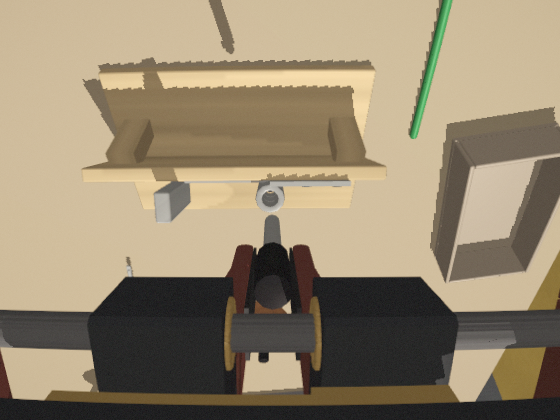

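The pin tip at (272,220) points at the top knuckle's mouth at (270,196). I'll refine the knuckle centre locally with the same camera.

```bash
cat > loc.py <<'E'
from fit import *
im,d,W=cloud("wrist"); s=ctrl.get_obs(); T=Rn.from_rotvec(s["orientation"]).as_matrix()
p=np.load("/tmp/pw3.npy");R,o=F_world(p)
P=W.reshape(-1,3); P=P[np.isfinite(P).all(1)]; Q=(P-s["ee_pos"])@T; H=(P-o)@R
k=(np.hypot(H[:,0],H[:,1])<15.5)&(H[:,2]<4)&(H[:,2]>-15)&(H[:,0]>-10)
K=H[k]; top=K[abs(K[:,2]-np.median(K[K[:,2]>-3][:,2]))<1.5]
(cx,cy),r=cv2.minEnclosingCircle(top[:,:2].astype(np.float32))
print("top z",np.median(top[:,2]),len(top),"enclosing",cx,cy,r,"bbox",top.min(0).round(1),top.max(0).round(1))
side=K[(K[:,2]<-2.5)&(np.hypot(K[:,0],K[:,1])>9)]
f=lambda v:np.r_[np.hypot(side[:,0]-v[0],side[:,1]-v[1])-12, 0.1*(v-[cx,cy])]
if len(side)>20: print("side fit",least_squares(f,[cx,cy],loss="soft_l1",f_scale=.5).x,len(side))
t=H[(abs(H[:,0])<10)&(H[:,1]<-60)&(H[:,1]>-100)&(H[:,2]>5)&(H[:,2]<34)]
print("tab",np.percentile(t,[1,99],axis=0).round(1),len(t))
S=Q[(abs(Q[:,0])<15)&(abs(Q[:,1])<15)&(Q[:,2]>16)&(Q[:,2]<72)]
g=lambda v:np.hypot(S[:,0]-v[0]-v[2]*S[:,2],S[:,1]-v[1]-v[3]*S[:,2])-5
v=least_squares(g,[1,0,0,0],loss="soft_l1").x
for z in(9.5,79.5): print("pin",z,(R.T@(s["ee_pos"]+T@[v[0]+v[2]*z,v[1]+v[3]*z,z]-o)).round(2))
print("TCP",(R.T@(s["ee_pos"]-o)).round(2),s["t"],"axis tool",(T.T@R[:,2]).round(4))
E
python3 loc.py
```

```text
top z -0.3624596507216245 400 enclosing 0.056462399661540985 -1.1302300691604614 11.746201515197754 bbox [-10.  -12.7  -1.9] [11.2 10.   1.1]
side fit [ 0.49092407 -1.2290404 ] 24
tab [[ -9.8 -85.6   6.3]
 [  9.7 -74.2  31.3]] 615
pin 9.5 [  4.85   1.13 119.12]
pin 79.5 [ 4.63  0.88 49.12]
TCP [  5.81   1.21 128.62] 10.9 axis tool [ 0.0028  0.0018 -1.    ]
```

Emit:
servo_tool(rows=[[0,0,0,0.022,-0.01,0.05,5],[0,0.002,0,0.022,-0.01,0.13,5],[0,0.002,0,0.022,-0.01,0.2,5],[0,0.002,0,0.022,-0.01,0.2,5],[0,0.002,0,0.022,-0.01,0.2,5]])

```text
t: 11.52
ee_pos: [626.1, 144.5, 185.9]
orientation: [2.136, 1.741, -0.564]
ft_force: [0.3, 0.1, -1.0]
width: 15.6
grasp_force: 30.0
```

```bash
python3 loc.py
```

```text
top z -0.33955893841927887 408 enclosing -0.11137589812278748 -1.1300716400146484 11.825061798095703 bbox [-10.  -12.8  -1.8] [ 9.3 10.6  1.1]
side fit [ 0.59030256 -1.23008463] 33
tab [[ -9.7 -85.6   6.6]
 [  9.7 -73.6  31.3]] 868
pin 9.5 [-1.52 -1.33 78.55]
pin 79.5 [-1.86 -1.7   8.55]
TCP [-0.49 -1.27 88.05] 11.575 axis tool [ 0.0049  0.0014 -1.    ]
```

Emit:
servo_tool(rows=[[0,-0.003,0,-0.009,0.002,0,5],[0,-0.003,0,-0.009,0.002,0.01,5],[0,-0.003,0,-0.009,0.002,0.03,5],[0,-0.003,0,-0.009,0.002,0.05,5],[0,-0.003,0,-0.009,0.002,0.07,5],[0,-0.003,0,-0.009,0.002,0.085,5],[0,-0.003,0,-0.009,0.002,0.085,5]])

```text
t: 12.45
ee_pos: [624.2, 134.5, 171.8]
orientation: [2.133, 1.739, -0.569]
ft_force: [-0.2, -0.1, -0.3]
width: 15.8
grasp_force: 30.0
```

```bash
sed -i 's/s=ctrl.get_obs()\nprint/&/; s#pw.npy#pw3.npy#' st.py; python3 st.py; python3 loc.py | tail -3
```

```text
H [ 1.37 -1.25 70.33] Fh [-0.1 -0.1 -0.3] 12.45 15.8 30.0
pin 9.5 [ 2.13 -2.15 61.05]
pin 79.5 [-3.64  0.39 -8.95]
TCP [ 1.32 -1.15 70.55] 12.5 axis tool [-0.e+00  8.e-04 -1.e+00]
```

The tip is 9 mm inside the top knuckle with no side force, so I continue down.

Emit:
servo_tool(rows=[[0,0,0,0,0,0.015,5],[0,0,0,0,0,0.035,5],[0,0,0,0,0,0.055,5],[0,0,0,0,0,0.075,5],[0,0,0,0,0,0.09,5],[0,0,0,0,0,0.09,5]])

```text
t: 13.25
ee_pos: [622.5, 125.7, 156.2]
orientation: [2.133, 1.739, -0.569]
ft_force: [0.2, 0.0, -0.6]
width: 15.7
grasp_force: 30.0
```

```bash
python3 st.py
```

```text
H [ 1.37 -1.22 52.36] Fh [-0.3  0.2 -0.5] 13.25 15.7 30.0
```

Emit:
servo_tool(rows=[[0,0,0,0,0,0.02,5],[0,0,0,0,0,0.04,5],[0,0,0,0,0,0.06,5],[0,0,0,0,0,0.08,5],[0,0,0,0,0,0.1,5],[0,0,0,0,0,0.11,5],[0,0,0,0,0,0.11,5]])

```text
t: 14.12
ee_pos: [620.4, 115.0, 137.3]
orientation: [2.133, 1.739, -0.568]
ft_force: [0.5, 0.0, -1.2]
width: 15.6
grasp_force: 30.0
```

```bash
python3 st.py
```

```text
H [ 1.34 -1.14 30.54] Fh [-0.7  0.5 -1. ] 14.125 15.6 30.0
```

Emit:
servo_tool(rows=[[0,0,0,0,0,0.02,5],[0,0,0,0,0,0.04,5],[0,0,0,0,0,0.06,5],[0,0,0,0,0,0.08,5],[0,0,0,0,0,0.092,5],[0,0,0,0,0,0.092,5]])

```text
t: 14.88
ee_pos: [618.7, 105.9, 121.3]
orientation: [2.133, 1.739, -0.568]
ft_force: [0.6, 1.0, 0.7]
width: 15.3
grasp_force: 30.0
```

```bash
python3 st.py
```

```text
H [ 1.3  -1.04 12.06] Fh [-0.6  0.4  1.2] 14.875 15.3 30.0
```

Emit:
servo_tool(rows=[[0,0,0,0,0,0.01,5],[0,0,0,0,0,0.018,5],[0,0,0,0,0,0.025,5],[0,0,0,0,0,0.03,5],[0,0,0,0,0,0.03,5]])

```text
t: 15.5
ee_pos: [618.8, 104.5, 118.6]
orientation: [2.134, 1.738, -0.565]
ft_force: [-3.3, 9.2, 18.7]
width: 15.4
grasp_force: 30.0
```

```bash
python3 st.py
```

```text
H [ 1.12 -0.69  9.07] Fh [ 2.1 -5.  20.4] 15.5 15.4 30.0
```

At the predicted seat height the reaction is 20 N. I press slightly more, then verify in the scene view.

Emit:
servo_tool(rows=[[0,0,0,0,0,0.006,5],[0,0,0,0,0,0.01,5],[0,0,0,0,0,0.01,5]])

```text
t: 15.88
ee_pos: [618.9, 104.5, 118.4]
orientation: [2.134, 1.738, -0.563]
ft_force: [-5.8, 13.2, 27.9]
width: 15.4
grasp_force: 30.1
```

```bash
python3 st.py
```

```text
H [ 1.05 -0.58  8.84] Fh [ 3.7 -8.3 30. ] 15.875 15.4 30.1
```

Emit:
servo_tool(rows=[[0,0,0,0,0,-0.015,5],[0,0,0,0,0,-0.02,10],[0,0,0,0,0,-0.02,40],[0,0,0,0,0,-0.02,40],[0,0,0,0,0,-0.02,40],[0,0,0,0,0,-0.15,40],[0,0,0,0,0,-0.4,40],[0,0,0,0,0,-0.65,40],[0,0,0,0,0,-0.8,40],[0,0,0,0,0,-0.8,40]])

```text
t: 17.12
ee_pos: [634.5, 181.7, 254.8]
orientation: [2.133, 1.739, -0.562]
ft_force: [-0.1, -0.4, -0.6]
width: 40.3
grasp_force: 0.0
```

```bash
python3 - <<'E'
from fit import *
p=np.load("/tmp/pw3.npy");R,o=F_world(p)
im,d,W=cloud("wrist"); sc,_,_=cloud("scene")
H=(W.reshape(-1,3)-o)@R; k=(np.hypot(H[:,0],H[:,1]+1.1)<7)&(H[:,2]>5)&(H[:,2]<80); K=H[k]
print("head top",np.percentile(K[:,2],[50,90,98]),len(K)); t=K[K[:,2]>np.percentile(K[:,2],60)]; print(t.mean(0))
c=cv2.resize(sc[115:265,315:445],None,fx=3.5,fy=3.5); w=cv2.resize(im[110:260,180:390],None,fx=1.6,fy=1.6)
C=np.zeros((525,800,3),np.uint8); C[:,:455]=c; C[:240,460:796]=w; save("f1",C)
E
python3 st.py
```

```text
head top [39.70490538 40.53000412 40.99852249] 225
[ 0.20022939 -1.09397693 40.37010681]
H [  1.34  -1.73 162.78] Fh [ 1.   1.2 -0. ] 17.225 40.2 0.0
```

View pics/f1.png

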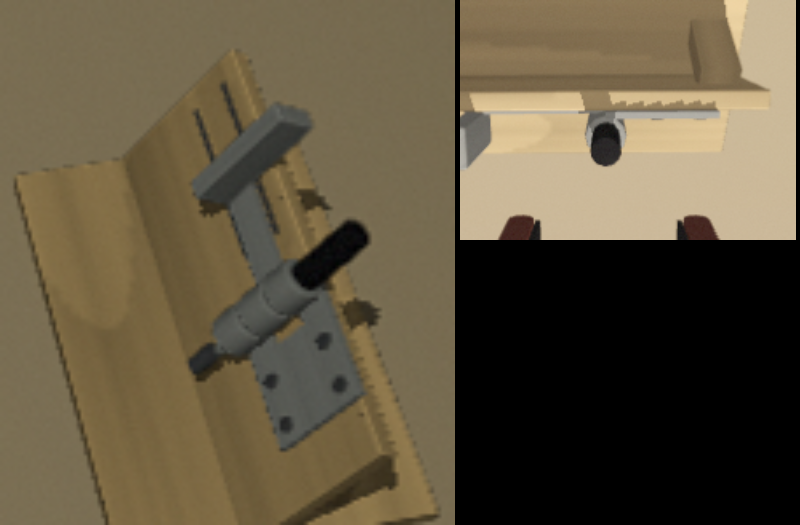

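All three knuckles are in line, and the head sits on the top knuckle (around (297,275) in the crop). Its top face is 40 mm above the mouth, so it is seated, and the gripper is clear.

```bash
python3 -c "
from workcell import ctrl
print(ctrl.close_job())"
```

```text
the job is handed in; nothing more can be done
None
```

I slid the loose hinge half to its stop and pushed the long pin through all three knuckles until its head sat on the top one. I left the short pin in its hole, let go, and handed the job in at about 17 s; no verdict came back.

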